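# Stand the tall gas bottle up against the angle-iron stop

## Robot

A 6-joint arm with a two-finger parallel gripper is mounted at the origin on the work surface. World frame = base frame: x ahead of the robot, y to its left, z up, the work surface at z = 0. Lengths are in mm, angles in rad, forces in N, time in s.
With the tool pointing down it reaches from about 400 to 925 mm from the base axis. Payload 12.5 kg.
Tool frame: the origin (TCP) lies at the very end of the fingers, on their centre line; the grasp point (between the pads) lies 19 mm behind it; z points along the fingers, y is the direction in which the jaws open and shut (so a half turn about z gives the same grasp; the last joint's range is limited). The gripper opens to 95 mm and grips with 3 to 60 N. Pads are 20 mm wide; open, the fingers measure 119 mm over their backs; the gripper's body (75 mm by 180 mm) begins 59 mm behind the grasp point.
Start: joints at [1.126, 0.491, 1.559, -0, 1.092, -0.106], TCP at [207.706, 589.495, 214.661] pointing down, gripper open.
Joint ranges: [-3.1, 3.1], [-0.84, 2.19], [0.05, 2.79], [-1.13, 4.28], [0.06, 2.93], [-2.69, 2.69]. Speed limits (rad/s): [2.22, 2.22, 2.79, 3.14, 3.14, 3.14].

## Interface

Orientations are given as [roll, pitch, yaw] about the fixed x, y, z axes, in that order (R = Rz(yaw) Ry(pitch) Rx(roll)).
In Python, from cell import env, read_camera, get_calibration gives the robot as it stands.
- The arm moves only by the tool arm_command, never from a script. Its argument "targets" is a list of rows, each a list of 3 entries, a list of its own where there are three numbers: the turn, a rotation vector about the tool's x, y, z in rad, then the shift along the tool's x, y, z in m, then the closure in counts, from 0 (fully open) to 255 (shut). In form: [[[rx, ry, rz], [tx, ty, tz], fingers], ...]. A call has 1 to 8 rows; each row is the pose to reach, as a shift and turn from the pose commanded when the call began, along the tool's axes at that moment; what a row does not reach only later rows make up. A row lasts 1/10 s, in which the tool goes at most 50 mm and 8.59 degrees, less where a joint would pass 70% of its speed; a pose out of reach is approached as far as the arm can. A call with a gripper value outside its range is refused whole. The fingers move at their own pace and stop on an object; the grip force is fixed at half the most. Time passes only in rows, so rows that repeat a pose let the fingers close. It gives the time, the measured TCP pose, the force and the opening at its end, in the units of the state.
- env.state(): the state, without advancing time (a new reading comes with each control period).
- read_camera(name): name is "side" or "top"; returns (picture, depth): 400x640x3 uint8, blue, green, red; 400x640 float32, mm along the optical axis (not along the pixel's ray), 0 where there is no reading.
- get_calibration(name): a dict with "vfov" (degrees; the focal length in pixels is half the picture's height over the tangent of half this angle, whatever the lens; pixels are square), "cx", "cy" (the principal point, pixels), "world_from_camera" (4x4, takes a point from camera to world coordinates). Camera axes: x right, y down, z forward; pixel columns grow to the right and rows downward; lengths in mm; the calibration is good to about 2 mm. A picture is of the moment at which its call begins. get_calibration takes no time and is no camera call.
- env.job_done(): hands the job in, once; it reports no verdict.
The state is a dict: "t": time; "joints": joint angles; "qvel": joint speeds; "tau": joint torques, N m; "eef_pos": TCP position; "tcp_rot": TCP orientation; "ft_force": force on the tool from outside, world axes, zero at the start; "moment": the same for the moment, N m; "opening": opening from 0.0 (shut) to 1.0 (fully open).
Only numpy, scipy, OpenCV 4.12 (cv2) and the standard library are available. Lean on these libraries where they do the work, as an engineer would, in place of code of your own. Each camera call takes 0.05 s, during which the arm holds its last target.

## Task

Slide the tall torch-gas bottle, still lying, along the bench until its foot butts against the steel angle, then lift its cap end so that it tips up on its foot at the angle, never carrying it through the air. Leave it standing upright by itself close against the angle, and leave the short bottle lying where it is.

Things in the scene. Friction and masses are not known exactly. Their poses are not given: they have to be found in the camera images.
- bottle_cap (a point): Centre of the ball-shaped brass cap (32 mm in diameter) of the tall gas bottle, which lies on the bench, foot towards the stop, so this point starts 25 mm up. It is on the bottle's axis 185 mm from the foot; z axis from foot to cap. Bottle: grey, 50 mm in diameter, 201 mm long, 0.35 to 0.65 kg, heavier at the foot; it swivels easily between fingers that pinch the ball.
- bottle_foot (a point): Centre of the flat foot (50 mm disc) of the same tall bottle; z axis along the bottle from foot to cap. From the foot: cylindrical body 125 mm, shoulder to 150 mm, thin 16 mm neck, then the ball cap. At the start the foot is 20 to 60 mm short of the stop's face.
- stop_face (a point): Stop: dark steel angle 300 mm long fixed to the bench, upright flange 70 mm high. Point at bench level midway along the face that the bottles' feet look at; x axis level into the flange (bottles lie on the -x side), y along the angle, z up. Both bottles lie within 8 degrees of square to it, about 70 mm either side of the middle (sides vary), a brass bush 22 mm high standing between.
- short_foot (a point): Centre of the foot of the short gas bottle: same make as the tall one but 42 mm in diameter and 124 mm long, lying beside it with its foot towards the stop; to be left alone. z axis from foot to cap.
Mind the look-alikes: they are no part of the job. What is shaped like the part that bears bottle_cap but blue or brown is not meant.

How it is judged:
By the outcome, as a careful person would: the job done as asked, in the order asked, and still so for the second after the job is handed in, with the robot touching nothing.
It also fails if it takes over 45 s, if anything falls off the work surface, if the arm or the gripper's body presses on something with over 40 N, if the wrist force passes 120 N, or if a joint passes its speed limit or range.

## Working session

There is one attempt and no reset: what is moved stays moved. The work goes in short steps, Python scripts to look and compute and a tool call to move; the robot and the scene stay as the last step left them, time stands still between calls to the robot, and variables do not carry over. Pictures are saved under pics/ and viewed, and the job is handed in when it is done.

Besides the shell and the picture viewer there is one more tool, called after "Call:" in YAML: its name, and indented under it one key for each argument. arm_command: Moves the arm, as the interface text tells. Its arguments: {"type":"object","properties":{"targets":{"type":"array"}},"required":["targets"]}

```bash
mkdir -p pics; ls
python3 - <<'E'
from cell import env, read_camera, get_calibration
import cv2,numpy as np
for n in("top","side"):
    p,d=read_camera(n); cv2.imwrite(f"pics/{n}0.png",p); np.savez(f"pics/{n}0.npz",p=p,d=d)
    c=get_calibration(n); print(n,c["vfov"],c["cx"],c["cy"],np.round(c["world_from_camera"],3).tolist(), {k:v for k,v in c.items() if k not in("vfov","cx","cy","world_from_camera")})
print(env.state())
E
```

```text
pics
top 42.14641029242559 331.97485678819623 192.89310711445668 [[0.069, -0.971, 0.229, 333.897], [-0.998, -0.067, 0.019, 115.688], [-0.003, -0.23, -0.973, 1086.425], [0.0, 0.0, 0.0, 1.0]] {}
side 42.39569240447299 323.3147856782312 201.2981603473291 [[0.974, -0.138, 0.177, 386.64], [-0.224, -0.66, 0.717, -758.352], [0.018, -0.738, -0.674, 873.507], [0.0, 0.0, 0.0, 1.0]] {}
{'t': 0.1, 'joints': array([ 1.12643036e+00,  4.91488578e-01,  1.55937226e+00,  3.16833775e-05,
        1.09168582e+00, -1.05587757e-01]), 'qvel': array([ 0.0001803 , -0.00113654, -0.0024132 , -0.00176816,  0.00055985,
       -0.0013097 ]), 'tau': array([ 2.45849711e-03, -6.13631558e+01, -2.58606040e+01,  6.93274196e-02,
        4.70207131e-02, -1.16990850e-04]), 'eef_pos': array([207.58603829, 589.30489099, 214.13242535]), 'tcp_rot': array([-3.14064692e+00, -1.28490106e-04,  2.80279976e+00]), 'ft_force': array([ 0.76330104,  0.48579344, -0.12576942]), 'moment': array([-0.04111108, -0.01234235,  0.01979148]), 'opening': 1.00218325248734}
```

View pics/top0.png

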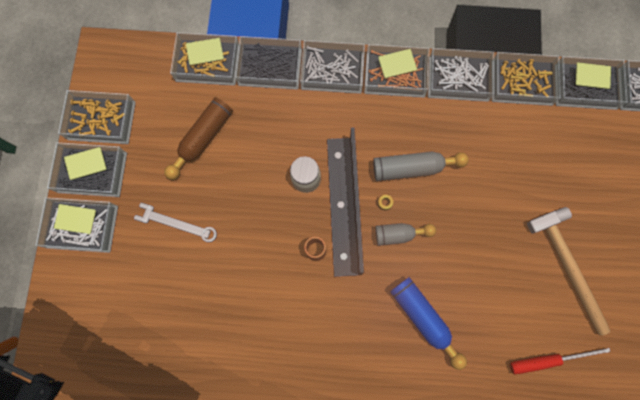

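View pics/side0.png

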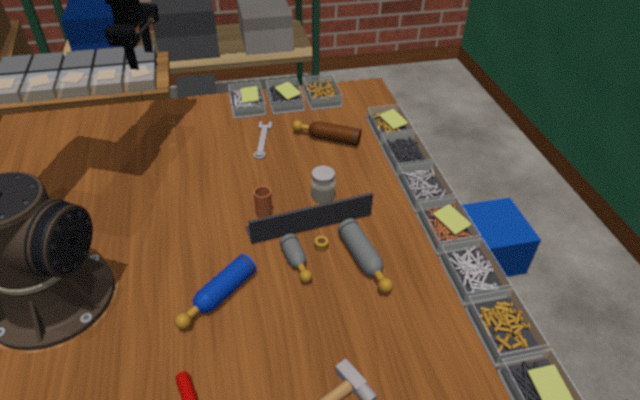

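The top view shows the tall grey bottle from its foot at about (375,168) to its ball cap at (461,160). The short bottle lies below it at (377–430, 232), the bush is at (386,202), and the angle's flange runs from (352,130) to (361,273). In the side view the tall cap is at about (385,285).

```bash
cat > h.py <<'E'
import cv2,numpy as np
from cell import env, read_camera, get_calibration
def ray(n,uv):
    c=get_calibration(n); f=200/np.tan(np.radians(c["vfov"]/2)); T=np.array(c["world_from_camera"])
    d=np.array([(uv[0]-c["cx"])/f,(uv[1]-c["cy"])/f,1.]); return T[:3,3],T[:3,:3]@d
def onz(n,uv,z):
    o,d=ray(n,uv); return o+d*(z-o[2])/d[2]
def tri(a,b):
    o1,d1=ray("top",a);o2,d2=ray("side",b)
    s=np.linalg.lstsq(np.c_[d1,-d2],o2-o1,rcond=None)[0]
    p,q=o1+s[0]*d1,o2+s[1]*d2
    return (p+q)/2,np.linalg.norm(p-q)
def cloud(n,d):
    v,u=np.indices(d.shape); c=get_calibration(n); f=200/np.tan(np.radians(c["vfov"]/2)); T=np.array(c["world_from_camera"])
    P=np.stack([(u-c["cx"])/f*d,(v-c["cy"])/f*d,d],-1)
    W=P@T[:3,:3].T+T[:3,3]; W[d<=0]=np.nan; return W
def yellow(p,box):
    x0,y0,x1,y1=box; h=cv2.cvtColor(p,cv2.COLOR_BGR2HSV); m=cv2.inRange(h,(14,120,60),(32,255,255)); k=np.zeros_like(m);k[y0:y1,x0:x1]=m[y0:y1,x0:x1];return k
E
python3 - <<'E'
from h import *
D={n:np.load(f"pics/{n}0.npz") for n in("top","side")}
cc={}
for n,b in(("top",(430,140,480,180)),("side",(360,262,405,300))):
    m=yellow(D[n]["p"],b)
    cs=max(cv2.findContours(m,0,2)[0],key=cv2.contourArea); 
    dt=cv2.distanceTransform(m,cv2.DIST_L2,5); _,r,_,loc=cv2.minMaxLoc(dt)
    print(n,cv2.boundingRect(cs),cv2.minEnclosingCircle(cs),loc,r); cc[n]=loc
    print("  z25",onz(n,loc,25))
print("tri",tri(cc["top"],cc["side"]))
W=cloud("top",D["top"]["d"]); p=D["top"]["p"]; h=cv2.cvtColor(p,cv2.COLOR_BGR2HSV)
for nm,(x0,y0,x1,y1) in {"tall":(366,140,470,185),"short":(368,215,440,248)}.items():
    w=W[y0:y1,x0:x1].reshape(-1,3); s=w[w[:,2]>8]
    # top strip points
    g=h[y0:y1,x0:x1].reshape(-1,3)[w[:,2]>8]
    print(nm,len(s),np.nanmin(s,0),np.nanmax(s,0))
    body=s[(g[:,1]<70)]; 
    for a in range(int(body[:,1].max()),int(body[:,1].min()),-12):
        q=body[(body[:,1]<=a)&(body[:,1]>a-12)]
        if len(q): print("  y",a,"n",len(q),"x",q[:,0].min().round(1),q[:,0].max().round(1),"ztop",q[:,2].max().round(1),"x at top",q[q[:,2]>q[:,2].max()-2,0].mean().round(1))
w=W[125:280,340:370].reshape(-1,3); s=w[(w[:,2]>64)]
for a in np.arange(s[:,0].min(),s[:,0].max(),30):
    q=s[(s[:,0]>=a)&(s[:,0]<a+30)]; print("fl x",a.round(),"y",q[:,1].min().round(1),q[:,1].max().round(1),q[:,2].mean().round(1))
print(W[135:140,200:210].reshape(-1,3).mean(0))
E
```

```text
top (445, 152, 24, 16) ((456.6049499511719, 159.91357421875), 11.761736869812012) (461, 159) 7.590699672698975
  z25 [ 676.7403966  -132.72189988   25.        ]
side (360, 262, 45, 38) ((382.0, 281.0810852050781), 28.374168395996094) (385, 284) 8.787599563598633
  z25 [ 678.18560999 -130.94749968   25.        ]
tri (array([ 676.88016839, -132.37635117,   26.7422385 ]), np.float64(1.3373072657394072))
tall 1847 [ 618.11042675 -144.79644656    8.14620045] [690.78227113  55.20357116  54.45177773]
  y 53 n 114 x 618.1 662.6 ztop 53.3 x at top 647.5
  y 41 n 128 x 619.6 665.1 ztop 54.5 x at top 638.5
  y 29 n 131 x 621.8 668.8 ztop 52.7 x at top 646.0
  y 17 n 135 x 624.3 668.8 ztop 53.8 x at top 651.9
  y 5 n 129 x 625.6 672.2 ztop 53.8 x at top 645.6
  y -7 n 130 x 628.6 673.2 ztop 53.2 x at top 657.4
  y -19 n 125 x 630.8 675.5 ztop 52.9 x at top 650.1
  y -31 n 130 x 632.9 679.4 ztop 52.7 x at top 659.3
  y -43 n 132 x 634.8 679.3 ztop 52.2 x at top 661.9
  y -55 n 125 x 637.0 682.8 ztop 53.1 x at top 663.1
  y -67 n 121 x 640.0 683.4 ztop 51.7 x at top 661.2
  y -79 n 85 x 643.5 682.
[... 157 characters left out ...]
 46.06752768]
  y 41 n 101 x 482.2 519.2 ztop 46.1 x at top 499.5
  y 29 n 112 x 483.1 522.0 ztop 45.3 x at top 505.4
  y 17 n 107 x 486.1 522.8 ztop 44.9 x at top 506.2
  y 5 n 111 x 487.0 525.7 ztop 45.3 x at top 508.7
  y -7 n 112 x 489.4 526.5 ztop 43.3 x at top 508.9
  y -19 n 90 x 492.5 526.0 ztop 42.1 x at top 510.6
  y -31 n 32 x 498.3 521.5 ztop 36.7 x at top 512.7
fl x 419.0 y 66.4 76.0 69.0
fl x 449.0 y 70.2 79.7 69.4
fl x 479.0 y 73.9 83.4 69.4
fl x 509.0 y 75.6 86.9 68.9
fl x 539.0 y 79.3 89.0 69.1
fl x 569.0 y 83.0 92.7 69.1
fl x 599.0 y 86.8 96.7 68.8
fl x 629.0 y 90.5 100.5 69.0
fl x 659.0 y 94.5 104.5 69.4
fl x 689.0 y 98.3 108.0 69.3
[683.631029   415.40244482  39.7591574 ]
```

```bash
cat >> h.py <<'E'
from scipy.spatial.transform import Rotation as Ro
def rel(goal,rpy,st=None):
    s=st or env.state(); R=Ro.from_euler("xyz",s["tcp_rot"]); G=Ro.from_euler("xyz",rpy)
    return (R.inv()*G).as_rotvec().round(3), (R.inv().apply(np.array(goal)-s["eef_pos"])/1000).round(4)
E
python3 - <<'E'
from h import *
W=cloud("top",np.load("pics/top0.npz")["d"])
w=W[125:280,340:370].reshape(-1,3); s=w[(w[:,2]>66)]
# lower-y edge per x bin
q=[]
for a in np.arange(425,710,6):
    b=s[(s[:,0]>=a)&(s[:,0]<a+6)]
    if len(b): q.append((b[:,0].mean(),b[:,1].min(),b[:,1].max()))
q=np.array(q); f=np.polyfit(q[:,0],q[:,1],1); g=np.polyfit(q[:,0],q[:,1:].mean(1),1); print("edge",f,"mid",g,"face@640",np.polyval(f,640),"mid@640",np.polyval(g,640))
# face by side-camera depth
S=cloud("side",np.load("pics/side0.npz")["d"]); p=S[190:245,245:380].reshape(-1,3)
k=p[(p[:,2]>20)&(p[:,2]<62)&(abs(p[:,1]-np.polyval(f,p[:,0]))<6)]
print("side face",len(k),np.polyfit(k[:,0],k[:,1],1),np.polyval(np.polyfit(k[:,0],k[:,1],1),640))
# side camera view of bottles: axis
p=S[215:295,330:400].reshape(-1,3); k=p[(p[:,2]>8)&(p[:,0]>600)&(p[:,0]<720)&(p[:,1]<75)]
print(k.min(0),k.max(0)); 
for y in range(50,-140,-20):
    b=k[(k[:,1]<=y)&(k[:,1]>y-10)]; print(y,b[:,0].min().round(1),b[:,0].max().round(1),b[:,2].max().round(1))
print(rel((677,-132,90),(np.pi,0,1.72)))
E
```

```text
edge [ 0.12301266 13.58602939] mid [ 0.12225985 17.29463544] face@640 92.31413227902715 mid@640 95.54093799712163
side face 1439 [ 0.12073585 11.28612226] 88.55706922724472
[ 620.01507207 -151.00866165   10.79424164] [692.27422349  49.99362662  54.21134753]
50 620.4 664.0 51.3
30 621.9 668.1 52.5
10 625.4 672.2 54.1
-10 629.9 674.8 51.8
-30 633.2 680.3 54.2
-50 635.5 683.8 53.3
-70 640.6 688.5 52.3
-90 647.8 686.2 45.7
-110 665.8 680.3 36.1
-130 661.3 692.3 44.6
(array([-1.000e-03,  0.000e+00,  1.083e+00]), array([-0.6825, -0.5242,  0.1245]))
```

Call:
arm_command:
  targets:
    - [[0, 0, 0.14], [-0.04, -0.03, 0], 0]
    - [[0, 0, 0.28], [-0.08, -0.06, 0], 0]
    - [[0, 0, 0.42], [-0.12, -0.09, 0], 0]
    - [[0, 0, 0.56], [-0.16, -0.12, 0], 0]
    - [[0, 0, 0.7], [-0.2, -0.15, 0], 0]
    - [[0, 0, 0.84], [-0.24, -0.18, 0], 0]
    - [[0, 0, 0.98], [-0.28, -0.21, 0], 0]
    - [[0, 0, 1.083], [-0.32, -0.24, 0], 0]

```text
t: 0.9
eef_pos: [430.4, 254.9, 214.6]
tcp_rot: [-3.142, -0.0, 1.714]
ft_force: [1.4, 1.1, 0.5]
opening: 1.0
```

Run:
```python
from h import *
print(rel((677,-132,100),(np.pi,0,1.72)))
```

```text
(array([-0.   , -0.   , -0.006]), array([-0.4182,  0.1887,  0.1146]))
```

Call:
arm_command:
  targets:
    - [[0, 0, 0], [-0.042, 0.019, 0.0], 0]
    - [[0, 0, 0], [-0.084, 0.038, 0], 0]
    - [[0, 0, 0], [-0.126, 0.057, 0], 0]
    - [[0, 0, 0], [-0.168, 0.076, 0], 0]
    - [[0, 0, 0], [-0.21, 0.095, 0], 0]
    - [[0, 0, 0], [-0.252, 0.114, 0.0], 0]
    - [[0, 0, 0], [-0.294, 0.132, 0.02], 0]
    - [[0, 0, 0], [-0.336, 0.151, 0.04], 0]

```text
t: 1.7
eef_pos: [629.6, -54.7, 174.3]
tcp_rot: [3.141, 0.0, 1.72]
ft_force: [1.0, 0.4, 0.3]
opening: 0.999
```

Run:
```python
from h import *
print(rel((677,-132,75),(np.pi,0,1.72)))
```

```text
(array([ 0.001,  0.   , -0.   ]), array([-0.0834,  0.0353,  0.0994]))
```

Call:
arm_command:
  targets:
    - [[0, 0, 0], [-0.042, 0.018, 0.02], 0]
    - [[0, 0, 0], [-0.083, 0.035, 0.04], 0]
    - [[0, 0, 0], [-0.083, 0.035, 0.07], 0]
    - [[0, 0, 0], [-0.083, 0.035, 0.099], 0]
    - [[0, 0, 0], [-0.083, 0.035, 0.099], 0]

```text
t: 2.2
eef_pos: [673.7, -129.6, 71.4]
tcp_rot: [-3.135, -0.003, 1.719]
ft_force: [-0.4, -0.2, -0.3]
opening: 1.0
```

Run:
```python
from h import *
for n in("top","side"):
    p,d=read_camera(n); cv2.imwrite(f"pics/{n}1.png",cv2.resize(p[100:340,260:580],(800,600)))
print(rel((677,-132,7),(np.pi,0,1.72)))
```

```text
(array([-0.001, -0.   , -0.   ]), array([-0.0026,  0.0009,  0.0689]))
```

View pics/side1.png

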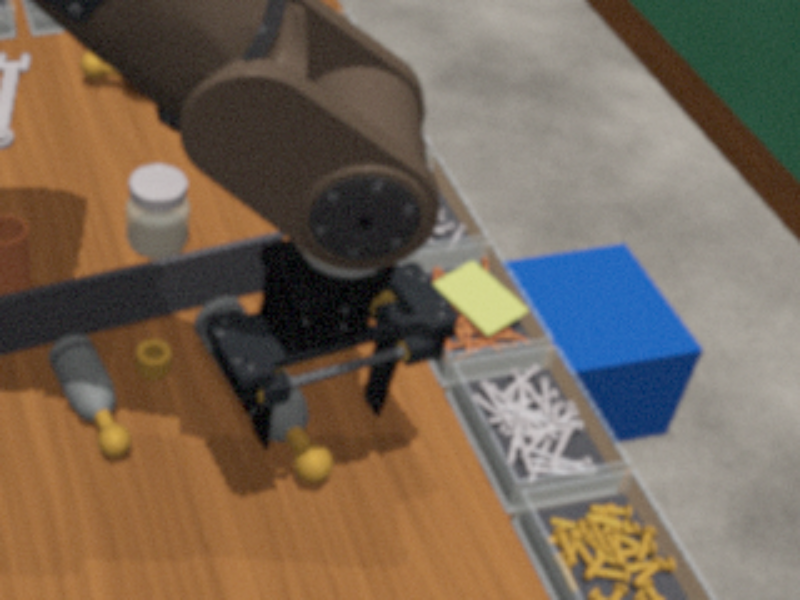

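The side view shows the open fingers straddling the tall bottle's cap line, with the ball at about (312,464) in the enlarged crop. The fingers appear higher in the picture because they are still 71 mm up. I'll go down and close.

Call:
arm_command:
  targets:
    - [[0, 0, 0], [-0.003, 0.001, 0.025], 0]
    - [[0, 0, 0], [-0.003, 0.001, 0.045], 0]
    - [[0, 0, 0], [-0.003, 0.001, 0.06], 0]
    - [[0, 0, 0], [-0.003, 0.001, 0.066], 0]
    - [[0, 0, 0], [-0.003, 0.001, 0.066], 0]
    - [[0, 0, 0], [-0.003, 0.001, 0.066], 80]

```text
t: 2.9
eef_pos: [677.8, -132.6, 10.8]
tcp_rot: [3.14, 0.001, 1.72]
ft_force: [0.1, 0.3, -0.2]
opening: 0.959
```

Run:
```python
from h import *
for n in("top","side"):
    p,d=read_camera(n); cv2.imwrite(f"pics/{n}2.png",cv2.resize(p[100:340,260:580],(800,600)))
    
s=env.state();print(s["eef_pos"],s["ft_force"],s["opening"])
```

```text
[ 677.73860772 -132.67844986   10.87296984] [ 0.25246794 -0.86878132  0.02079361] 0.8887010379819466
```

View pics/side2.png

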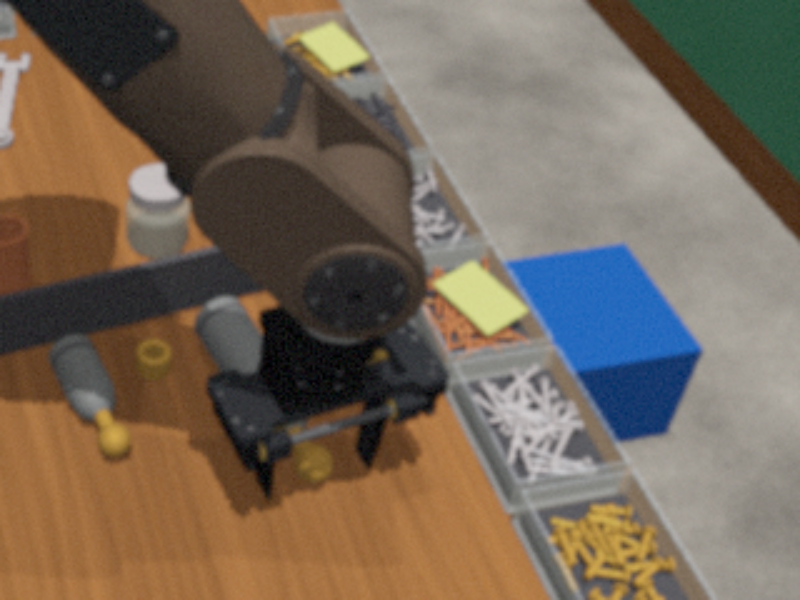

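The ball at (315,463) is midway between the fingers at (262,490) and (370,460). I'll go down 4 mm and close.

Call:
arm_command:
  targets:
    - [[0, 0, 0], [0, 0, 0.004], 80]
    - [[0, 0, 0], [0, 0, 0.004], 120]
    - [[0, 0, 0], [0, 0, 0.004], 200]
    - [[0, 0, 0], [0, 0, 0.004], 200]
    - [[0, 0, 0], [0, 0, 0.004], 255]
    - [[0, 0, 0], [0, 0, 0.004], 255]
    - [[0, 0, 0], [0, 0, 0.004], 255]
    - [[0, 0, 0], [0, 0, 0.004], 255]

```text
t: 3.8
eef_pos: [677.2, -132.6, 5.7]
tcp_rot: [3.142, -0.0, 1.72]
ft_force: [0.2, 0.3, 0.1]
opening: 0.321
```

Call:
arm_command:
  targets:
    - [[0, 0, 0], [0, 0, 0], 255]
    - [[0, 0, 0], [0, 0, 0], 255]
    - [[0, 0, 0], [0, 0, 0], 255]

```text
t: 4.1
eef_pos: [677.2, -132.6, 5.7]
tcp_rot: [-3.142, -0.0, 1.72]
ft_force: [-0.5, -0.8, 0.4]
opening: 0.325
```

Call:
arm_command:
  targets:
    - [[0, 0, 0], [0.004, 0, 0], 255]
    - [[0, 0, 0], [0.009, 0, 0], 255]
    - [[0, 0, 0], [0.014, -0.001, 0], 255]
    - [[0, 0, 0], [0.019, -0.001, 0], 255]
    - [[0, 0, 0], [0.024, -0.001, 0], 255]
    - [[0, 0, 0], [0.028, -0.002, 0], 255]
    - [[0, 0, 0], [0.032, -0.002, 0], 255]
    - [[0, 0, 0], [0.032, -0.002, 0], 255]

```text
t: 4.9
eef_pos: [670.3, -100.3, 5.7]
tcp_rot: [-3.141, -0.001, 1.72]
ft_force: [0.8, 1.9, 0.9]
opening: 0.325
```

Run:
```python
from h import *
for n in("top","side"):
    p,d=read_camera(n); cv2.imwrite(f"pics/{n}3.png",cv2.resize(p[100:340,260:580],(800,600))); np.savez(f"pics/{n}3.npz",p=p,d=d)
s=env.state();print(s["eef_pos"],s["ft_force"],s["opening"])
```

```text
[ 670.24829488 -100.50145238    5.64383637] [0.3540406  3.49438746 0.43698523] 0.32161978896093774
```

View pics/side3.png

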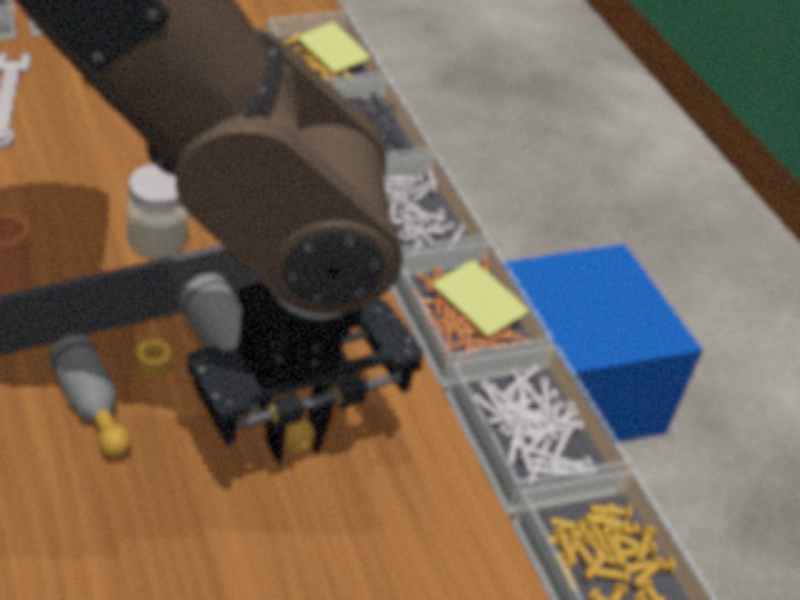

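View pics/top3.png

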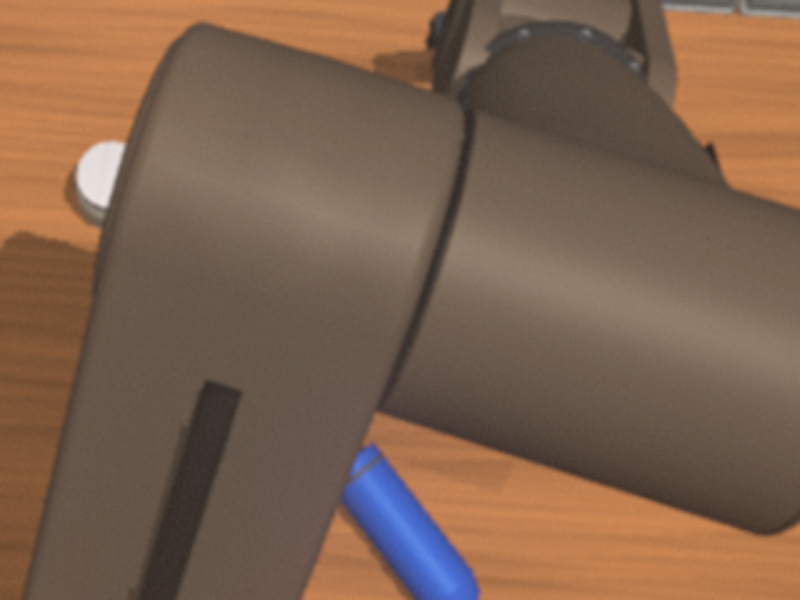

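The side view shows the foot at (203,283) near the flange, with a small gap left, and the ball still between the fingers. The arm hides this area in the top view. I'll creep on and watch the force.

Call:
arm_command:
  targets:
    - [[0, 0, 0], [0.002, -0.001, 0], 255]
    - [[0, 0, 0], [0.004, -0.002, 0], 255]
    - [[0, 0, 0], [0.005, -0.003, 0], 255]
    - [[0, 0, 0], [0.006, -0.004, 0], 255]
    - [[0, 0, 0], [0.006, -0.004, 0], 255]

```text
t: 5.5
eef_pos: [665.5, -95.8, 5.7]
tcp_rot: [-3.142, -0.0, 1.72]
ft_force: [0.9, -1.2, -0.7]
opening: 0.319
```

Call:
arm_command:
  targets:
    - [[0, 0, 0], [0.001, -0.001, 0], 255]
    - [[0, 0, 0], [0.002, -0.002, 0], 255]
    - [[0, 0, 0], [0.002, -0.002, 0], 255]

```text
t: 5.8
eef_pos: [663.6, -95.1, 5.8]
tcp_rot: [3.141, 0.001, 1.719]
ft_force: [2.8, -6.4, -1.0]
opening: 0.326
```

Call:
arm_command:
  targets:
    - [[0, 0, 0], [0.001, -0.001, 0], 255]
    - [[0, 0, 0], [0.002, -0.003, 0], 255]
    - [[0, 0, 0], [0.002, -0.004, 0], 255]
    - [[0, 0, 0], [0.002, -0.004, 0], 255]

```text
t: 6.2
eef_pos: [659.3, -94.8, 5.9]
tcp_rot: [3.141, 0.002, 1.719]
ft_force: [1.3, -13.1, -1.1]
opening: 0.324
```

Run:
```python
from h import *
p,d=read_camera("side"); cv2.imwrite(f"pics/side4.png",cv2.resize(p[170:290,270:430],(800,600),interpolation=2)); 
s=env.state();print(s["eef_pos"],s["ft_force"],s["opening"])
S=cloud("side",d)[195:250,320:380].reshape(-1,3); k=S[(S[:,2]>8)&(S[:,2]<60)&(S[:,0]>590)&(S[:,0]<720)&(S[:,1]<84)]
for y in range(90,20,-10):
    b=k[(k[:,1]<=y)&(k[:,1]>y-10)&(k[:,2]>15)]
    if len(b): print(y,b[:,0].min().round(1),b[:,0].max().round(1),b[:,2].max().round(1),len(b))
```

```text
[659.33640226 -94.80430644   5.82379898] [  0.94754513 -13.91995612  -1.09223992] 0.3212949817540211
90 591.6 650.0 59.3 99
80 591.3 652.7 55.2 64
70 608.4 651.0 52.5 73
60 611.3 648.2 51.9 59
50 612.5 646.0 53.6 60
40 614.9 645.2 51.5 60
30 591.1 642.0 50.3 52
```

View pics/side4.png

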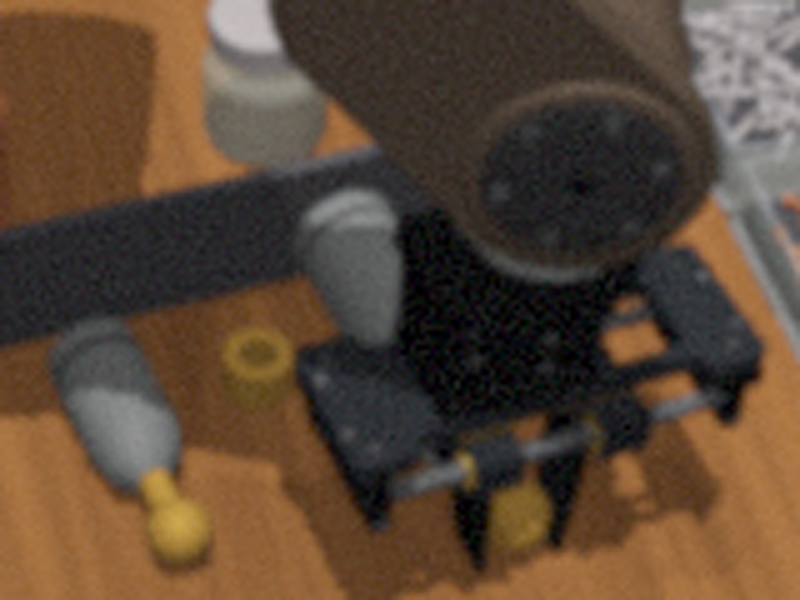

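The foot now butts against the flange: in the enlarged crop its top edge touches the face at about (345,195), and the reaction is 13 N. I'll compute the tipping path, with the foot's rear edge sliding on the bench and its front edge sliding down the face.

Run:
```python
import numpy as np
P=[]
th=list(np.arange(0,90.1,3)); 
pu,pz=0+1.5,0
for i in range(0,len(th)-1):
    if i%8==0: bu,bz=pu0,pz0=( (0,0) if i==0 else (u,z))
    t=np.radians(th[i+1]); u=-25*np.sin(t)-185*np.cos(t)+185-1.5; z=25*np.cos(t)+185*np.sin(t)-25
    print(th[i+1],round((u-bu)/1000,4),round(-(z-bz)/1000,4), "|",round(u,1),round(z,1))
```

```text
3.0 -0.0026 -0.0096 | -2.6 9.6
6.0 -0.0031 -0.0192 | -3.1 19.2
9.0 -0.0031 -0.0286 | -3.1 28.6
12.0 -0.0027 -0.0379 | -2.7 37.9
15.0 -0.0017 -0.047 | -1.7 47.0
18.0 -0.0002 -0.0559 | -0.2 55.9
21.0 0.0018 -0.0646 | 1.8 64.6
24.0 0.0043 -0.0731 | 4.3 73.1
27.0 0.003 -0.0082 | 7.3 81.3
30.0 0.0065 -0.0161 | 10.8 89.2
33.0 0.0104 -0.0236 | 14.7 96.7
36.0 0.0148 -0.0309 | 19.1 104.0
39.0 0.0197 -0.0378 | 24.0 110.9
42.0 0.025 -0.0443 | 29.3 117.4
45.0 0.0307 -0.0504 | 35.0 123.5
48.0 0.0368 -0.0561 | 41.1 129.2
51.0 0.0065 -0.0053 | 47.6 134.5
54.0 0.0134 -0.0102 | 54.5 139.4
57.0 0.0206 -0.0146 | 61.8 143.8
60.0 0.0282 -0.0185 | 69.3 147.7
63.0 0.0361 -0.022 | 77.2 151.2
66.0 0.0443 -0.025 | 85.4 154.2
69.0 0.0527 -0.0275 | 93.9 156.7
72.0 0.0614 -0.0295 | 102.6 158.7
75.0 0.0089 -0.0015 | 111.5 160.2
78.0 0.018 -0.0025 | 120.6 161.2
81.0 0.0273 -0.003 | 129.9 161.6
84.0 0.0367 -0.0029 | 139.3 161.6
87.0 0.0463 -0.0024 | 148.9 161.1
90.0 0.0559 -0.0013 | 158.5 160.0
```

Call:
arm_command:
  targets:
    - [[0, 0, 0], [-0.0015, 0, -0.004], 255]
    - [[0, 0, 0], [-0.0026, 0, -0.0096], 255]
    - [[0, 0, 0], [-0.003, 0, -0.019], 255]
    - [[0, 0, 0], [-0.003, 0, -0.0285], 255]
    - [[0, 0, 0], [-0.0027, 0, -0.038], 255]
    - [[0, 0, 0], [-0.0017, 0, -0.047], 255]
    - [[0, 0, 0], [-0.0002, 0, -0.056], 255]
    - [[0, 0, 0], [-0.0002, 0, -0.056], 255]

```text
t: 7.05
eef_pos: [659.6, -92.8, 63.3]
tcp_rot: [3.14, 0.001, 1.72]
ft_force: [-0.4, -1.6, -0.4]
opening: 0.32
```

Run:
```python
from h import *
p,d=read_camera("side"); cv2.imwrite(f"pics/side5.png",cv2.resize(p[150:290,260:430],(728,600),interpolation=2)); 
s=env.state();print(s["eef_pos"],s["ft_force"],s["opening"])
```

```text
[659.49880861 -93.05761041  62.61353904] [ 0.74497248 -2.12686952 -1.98587816] 0.32266477401326465
```

View pics/side5.png

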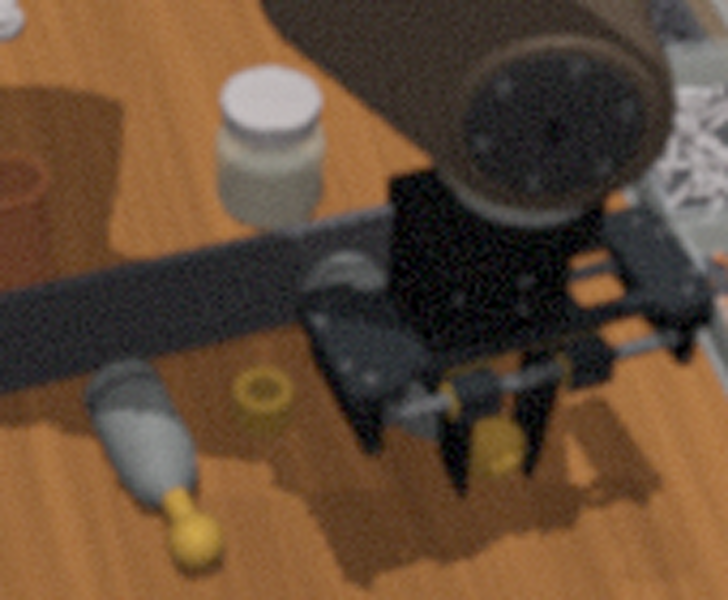

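The ball at (497,443) is still pinched and has risen with the fingers, and the foot's top edge at (350,260) is still at the flange. The forces are small, so I'll continue.

Call:
arm_command:
  targets:
    - [[0, 0, 0], [0.002, 0, -0.0087], 255]
    - [[0, 0, 0], [0.0045, 0, -0.017], 255]
    - [[0, 0, 0], [0.0075, 0, -0.0255], 255]
    - [[0, 0, 0], [0.011, 0, -0.0333], 255]
    - [[0, 0, 0], [0.0149, 0, -0.0408], 255]
    - [[0, 0, 0], [0.0193, 0, -0.048], 255]
    - [[0, 0, 0], [0.0242, 0, -0.055], 255]
    - [[0, 0, 0], [0.0295, 0, -0.0615], 255]

```text
t: 7.9
eef_pos: [654.7, -63.4, 123.9]
tcp_rot: [3.141, -0.0, 1.72]
ft_force: [-0.4, 0.9, -3.9]
opening: 0.323
```

Call:
arm_command:
  targets:
    - [[0, 0, 0], [0.0057, 0, -0.0061], 255]
    - [[0, 0, 0], [0.0118, 0, -0.0118], 255]
    - [[0, 0, 0], [0.0183, 0, -0.0171], 255]
    - [[0, 0, 0], [0.0252, 0, -0.022], 255]
    - [[0, 0, 0], [0.0325, 0, -0.0264], 255]
    - [[0, 0, 0], [0.04, 0, -0.0303], 255]
    - [[0, 0, 0], [0.04, 0, -0.0303], 255]

```text
t: 8.6
eef_pos: [648.8, -23.3, 154.2]
tcp_rot: [3.141, 0.0, 1.721]
ft_force: [0.3, 0.0, -2.6]
opening: 0.319
```

Run:
```python
from h import *
p,d=read_camera("side"); cv2.imwrite(f"pics/side6.png",cv2.resize(p[110:290,240:450],(700,600),interpolation=2)); 
s=env.state();print(s["eef_pos"],s["ft_force"],s["opening"])
```

```text
[648.85473602 -23.79889528 153.8337168 ] [ 0.82610317 -0.02867087 -1.66083307] 0.32270271058040106
```

View pics/side6.png

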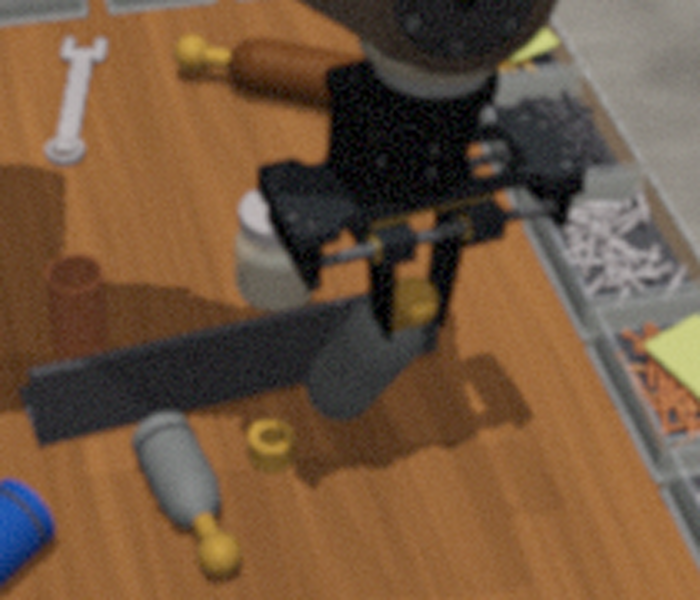

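The bottle is partway up with its ball at (412,300) pinched, its foot at about (340,395) at the flange, and the short bottle and bush undisturbed. I'll continue to near upright, stopping slightly short to check.

Call:
arm_command:
  targets:
    - [[0, 0, 0], [0.0079, 0, -0.0035], 255]
    - [[0, 0, 0], [0.0161, 0, -0.0065], 255]
    - [[0, 0, 0], [0.0246, 0, -0.009], 255]
    - [[0, 0, 0], [0.0333, 0, -0.011], 255]
    - [[0, 0, 0], [0.0422, 0, -0.0125], 255]
    - [[0, 0, 0], [0.0513, 0, -0.0135], 255]
    - [[0, 0, 0], [0.0606, 0, -0.0139], 255]
    - [[0, 0, 0], [0.07, 0, -0.0139], 255]

```text
t: 9.45
eef_pos: [638.7, 45.7, 168.2]
tcp_rot: [3.14, 0.0, 1.72]
ft_force: [0.2, -0.6, 5.1]
opening: 0.325
```

Call:
arm_command:
  targets:
    - [[0, 0, 0], [0.005, 0, 0.0002], 255]
    - [[0, 0, 0], [0.0096, 0, 0.0005], 255]
    - [[0, 0, 0], [0.0096, 0, 0.0005], 255]

```text
t: 9.75
eef_pos: [637.2, 55.6, 167.6]
tcp_rot: [3.14, -0.0, 1.72]
ft_force: [-0.5, 0.8, 6.3]
opening: 0.322
```

Run:
```python
from h import *
for n in("side","top"):
    p,d=read_camera(n); cv2.imwrite(f"pics/{n}7.png",cv2.resize(p[90:270,240:450],(700,600),interpolation=2)); 
s=env.state();print(s["eef_pos"],s["ft_force"],s["opening"])
```

```text
[637.23969297  55.40230567 167.62361063] [-0.05698763  1.12409051  5.99147129] 0.32159076728928465
```

View pics/side7.png

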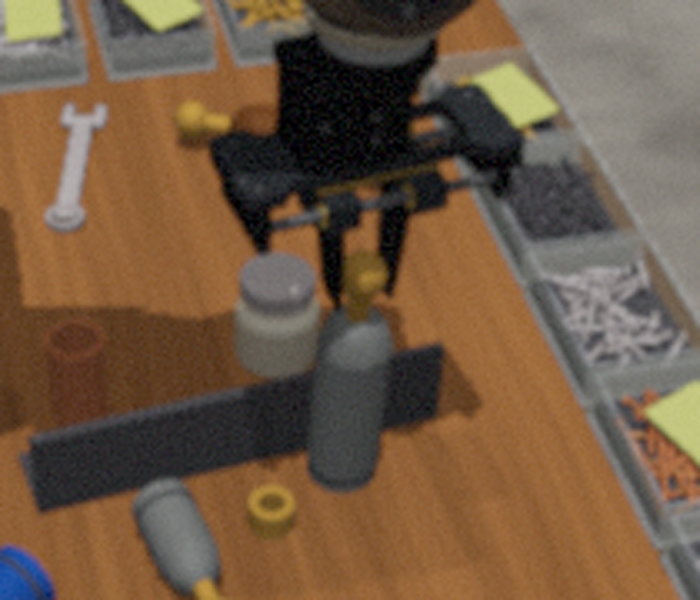

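The bottle is nearly upright, with its ball at (365,272), its foot at (343,468) and the flange just behind it. I'll make the last few degrees of motion and then check that it is vertical.

Call:
arm_command:
  targets:
    - [[0, 0, 0], [0.004, 0, 0.0004], 255]
    - [[0, 0, 0], [0.0075, 0, 0.0008], 255]
    - [[0, 0, 0], [0.009, 0, 0.0011], 255]
    - [[0, 0, 0], [0.009, 0, 0.0011], 255]

```text
t: 10.25
eef_pos: [636.1, 64.2, 166.9]
tcp_rot: [3.139, -0.0, 1.72]
ft_force: [0.1, 0.4, 8.8]
opening: 0.32
```

Run:
```python
from h import *
p,d=read_camera("side"); np.savez("pics/side8.npz",p=p,d=d)
cv2.imwrite(f"pics/side8.png",cv2.resize(p[90:270,240:450],(700,600),interpolation=2)); 
s=env.state();print(s["eef_pos"],s["ft_force"],s["opening"])
S=cloud("side",d)[150:245,320:375].reshape(-1,3)
k=S[(abs(S[:,0]-637)<40)&(S[:,1]<75)&(S[:,1]>20)&(S[:,2]>5)]
for z in range(5,140,12):
    b=k[(k[:,2]>=z)&(k[:,2]<z+12)]
    if len(b)>5: 
        # circle fit radius 25
        from scipy.optimize import least_squares
        r=least_squares(lambda c:np.hypot(b[:,0]-c[0],b[:,1]-c[1])-25,[637,65],loss="soft_l1"); print(z,len(b),b[:,0].min().round(1),b[:,0].max().round(1),r.x.round(1))
```

```text
[636.09991299  64.15060868 166.87703798] [-0.17363076  0.43736219  8.59747274] 0.32422254341226475
5 76 611.8 660.7 [637.1  62.3]
17 81 612.0 660.3 [637.1  62.2]
29 76 611.8 658.4 [637.1  62.3]
41 81 611.8 661.6 [637.2  62.2]
53 83 611.6 659.4 [637.5  62. ]
65 76 611.8 657.5 [637.4  61.4]
77 85 612.5 660.0 [637.6  61.1]
89 89 612.6 659.8 [637.3  61. ]
101 82 612.4 657.4 [637.9  61.2]
113 95 612.4 660.2 [637.9  60.6]
125 125 612.3 661.8 [638.2  62.4]
137 156 616.8 657.2 [639.6  69.8]
```

View pics/side8.png

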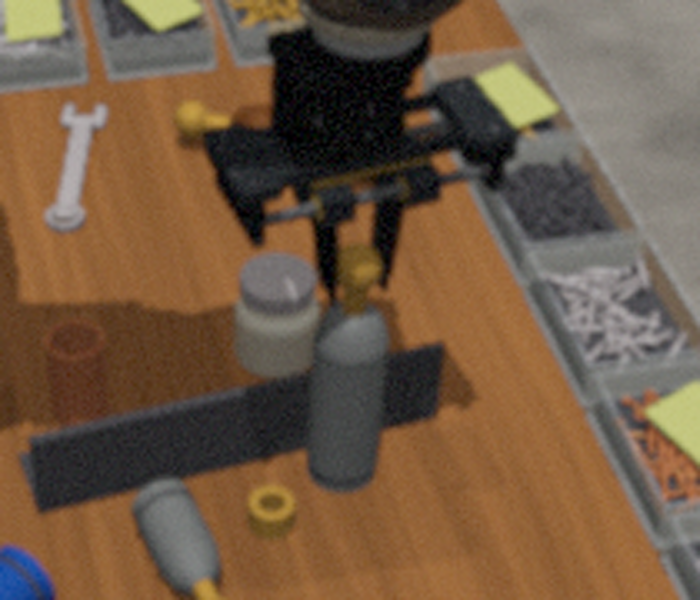

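The circle fits put the body axis at x≈637.5, y≈62, the same to within 1.5 mm from bottom to top. It is vertical, with its side about 1 mm from the face. I'll ease the 8 N push-down and release gently.

Call:
arm_command:
  targets:
    - [[0, 0, 0], [0, 0, -0.0008], 255]
    - [[0, 0, 0], [0, 0, -0.0008], 255]
    - [[0, 0, 0], [0, 0, -0.0008], 150]
    - [[0, 0, 0], [0, 0, -0.0008], 140]
    - [[0, 0, 0], [0, 0, -0.0008], 100]
    - [[0, 0, 0], [0, 0, -0.0008], 50]
    - [[0, 0, 0], [0, 0, -0.0008], 0]
    - [[0, 0, 0], [0, 0, -0.0008], 0]

```text
t: 11.1
eef_pos: [635.6, 63.3, 166.6]
tcp_rot: [-3.142, -0.0, 1.72]
ft_force: [-0.1, -0.6, -0.6]
opening: 0.732
```

Call:
arm_command:
  targets:
    - [[0, 0, 0], [0, 0, 0], 0]
    - [[0, 0, 0], [0, 0, 0], 0]
    - [[0, 0, 0], [0, 0, 0], 0]
    - [[0, 0, 0], [0, 0, 0], 0]

```text
t: 11.5
eef_pos: [635.7, 63.3, 166.6]
tcp_rot: [3.142, -0.0, 1.72]
ft_force: [0.3, 0.1, -0.8]
opening: 0.989
```

Run:
```python
from h import *
p,d=read_camera("side")
cv2.imwrite(f"pics/side9.png",cv2.resize(p[90:270,240:450],(700,600),interpolation=2)); 
s=env.state();print(s["eef_pos"],s["ft_force"],s["opening"])
```

```text
[635.66623514  63.33498279 166.64035167] [0.1927973  0.08236047 0.00037813] 0.9979698856128245
```

View pics/side9.png

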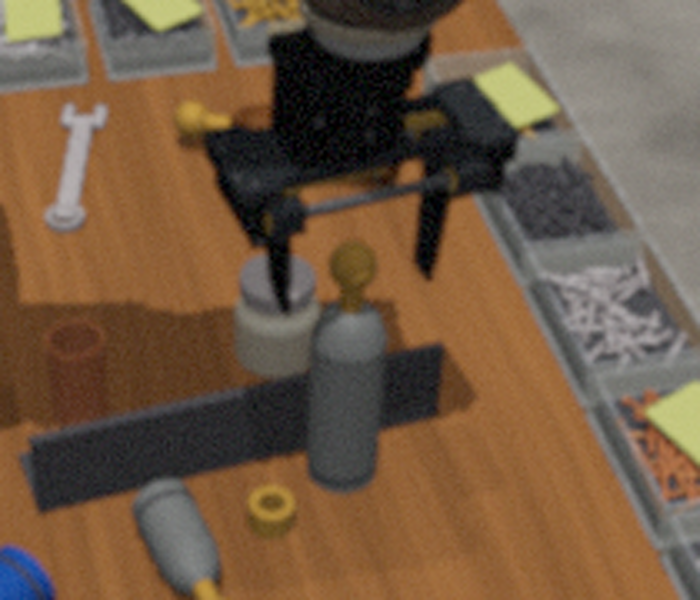

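The bottle stands by itself, with its ball at (352,265) free midway between the open fingers at (280,290) and (430,260). I'll move straight up and away.

Call:
arm_command:
  targets:
    - [[0, 0, 0], [0, 0, -0.015], 0]
    - [[0, 0, 0], [0, 0, -0.04], 0]
    - [[0, 0, 0], [0, 0, -0.07], 0]
    - [[0, 0, 0], [0, 0, -0.1], 0]
    - [[0, 0, 0], [0, 0, -0.13], 0]
    - [[0, 0, 0], [0, 0, -0.13], 0]

```text
t: 12.15
eef_pos: [636.8, 63.4, 300.9]
tcp_rot: [3.135, 0.001, 1.72]
ft_force: [-0.0, -0.2, -0.7]
opening: 0.998
```

Call:
arm_command:
  targets:
    - [[0, 0, 0], [0.04, -0.02, 0], 0]
    - [[0, 0, 0], [0.08, -0.04, 0], 0]
    - [[0, 0, 0], [0.12, -0.06, 0], 0]
    - [[0, 0, 0], [0.16, -0.08, 0], 0]
    - [[0, 0, 0], [0.2, -0.1, 0], 0]
    - [[0, 0, 0], [0.24, -0.12, 0], 0]
    - [[0, 0, 0], [0.28, -0.14, 0], 0]
    - [[0, 0, 0], [0.28, -0.14, 0], 0]

```text
t: 12.95
eef_pos: [452.7, 322.6, 296.2]
tcp_rot: [-3.141, -0.001, 1.724]
ft_force: [1.0, -0.6, -0.2]
opening: 0.998
```

Run:
```python
from h import *
from scipy.optimize import least_squares
for n in("top","side"):
    p,d=read_camera(n); cv2.imwrite(f"pics/{n}10.png",p)
    W=cloud(n,d).reshape(-1,3)
    k=W[(abs(W[:,0]-637)<40)&(W[:,1]<78)&(W[:,1]>20)]
    for z in (8,40,80,110):
        b=k[(k[:,2]>=z)&(k[:,2]<z+15)]
        if len(b)>5: r=least_squares(lambda c:np.hypot(b[:,0]-c[0],b[:,1]-c[1])-25,[637,65],loss="soft_l1"); print(n,z,len(b),r.x.round(1))
    k=W[(abs(W[:,0]-637)<60)&(abs(W[:,1]-63)<60)&(W[:,2]>175)&(W[:,2]<215)]; print(n,"ball",len(k),k.mean(0) if len(k) else 0, k[:,2].max() if len(k) else 0)
    W=cloud(n,d).reshape(-1,3);q=W[(W[:,0]>470)&(W[:,0]<540)&(W[:,1]<50)&(W[:,1]>-90)&(W[:,2]>10)]; print("short",len(q),q.min(0),q.max(0))
```

```text
top 8 31 [635.8  65.5]
top 40 30 [635.8  65.8]
top 80 33 [635.8  65.7]
top 110 42 [636.1  65.7]
top ball 243 [632.3501868  65.9133163 194.1560562] 206.64533710809883
short 934 [481.22372457 -81.50363939  11.42006209] [534.46363024  43.17893975  46.36868475]
side 8 94 [636.9  62.4]
side 40 95 [637.1  62.6]
side 80 111 [636.8  62.6]
side 110 122 [636.9  62.7]
side ball 174 [634.27628432  54.62332172 191.62914591] 201.96177484447855
short 767 [483.26291012 -87.34100276  10.35715989] [533.8143447   42.16636452  45.71174061]
```

View pics/top10.png

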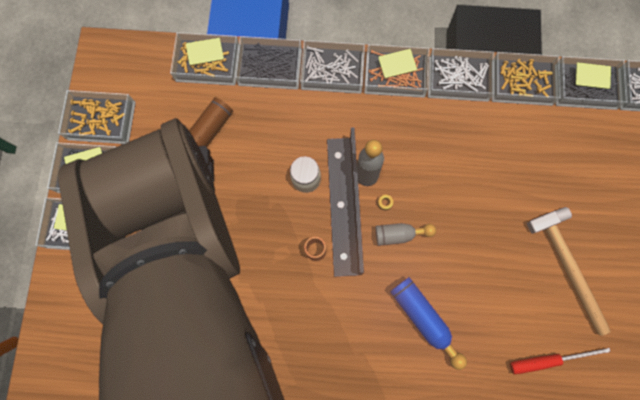

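View pics/side10.png

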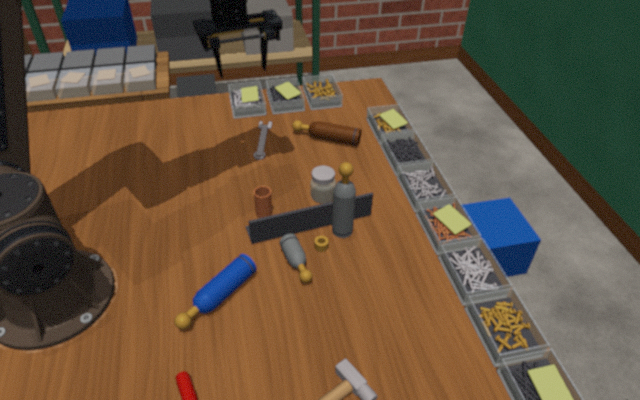

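Both views show the tall bottle upright at the flange (top (371,162), side (344,205)). The short bottle at (395,234) in the top view hasn't moved, and the arm is clear.

```bash
python3 -c "
from cell import env
print(env.job_done())"
```

```text
the job is handed in; nothing more can be done
None
```

The tall bottle is standing upright by itself against the steel angle, and the job is handed in at about 13 s of the 45 s allowed.

- **What I did:** I pinched its ball cap and slid it lying about 40 mm until the foot butted on the angle, with 13–14 N of contact force. I then lifted the cap along an arc that keeps the foot on the bench at the angle, released it, and moved the arm clear.
- **Upright:** Circle fits on the body show the axis vertical to within about 0.5 mm over the roughly 100 mm measured. The top of the cap reads about 202–207 mm high, against a nominal 201 mm.
- **Gap to the angle:** Its side is about 0.5–1 mm from the face. The two cameras place the bottle and the face about 3 mm apart in y, but both give this same gap.
- **Other things:** The top camera shows the short bottle within 0.3 mm of where it started. The bush also looks undisturbed.
- **Forces:** The highest wrist reading I saw was about 14 N.
- **Slight misalignment:** The bottle was about 1.5° off square to the angle when the foot made contact. I left that, and it did not affect the final stand.

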